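Reload the handpiece drying dock

TASK

The drying dock is running: first pull its lever fully back towards the robot to switch it off. Then take any docked handpiece that still has its needle cartridge on out and lay it in the steel tray, leave a bare docked one in its clip, and push every washed handpiece from the cork mat down past the sprung jaw of a free clip until it sits fully home, nose towards the drip gutter. When all that is done push the lever fully over towards the gutter again; knock over no pigment bottle.

Things in the scene. Friction and masses are not known exactly. Their poses are not given: they have to be found in the camera images.
- washed1_center (a point): Bare washed handpiece; square rubber grip 17 x 17 x 40 mm at its middle (lies flat on it, cannot roll), 14 mm round rod at 20 to 50 mm either side of the middle, 17 mm tail collar to 68 mm, short blunt 11 mm nose socket to 66 mm; 50 to 80 g. Axis 10.5 mm above the table as it lies on the 2 mm mat. Point: on its axis, half-way along. x axis along it towards the nose. None if absent.
- washed2_center (a point): Bare washed handpiece; exactly as washed1. Point: on its axis, half-way along. x axis along it towards the nose. None if absent.
- washed3_center (a point): Bare washed handpiece; exactly as washed1. Point: on its axis, half-way along. x axis along it towards the nose. None if absent.
- washed4_center (a point): Bare washed handpiece; exactly as washed1. Point: on its axis, half-way along. x axis along it towards the nose. None if absent.
- docked_center (a point): Bare handpiece shaped as washed1, sitting in a clip at the start, to stay there. Point: on its axis, half-way along. x axis along it towards the nose. None if absent.
- used1_center (a point): Handpiece with a needle cartridge still on, in a clip at the start. As washed1, but the nose has a white 17 mm collar at 50 to 68 mm and a clear cartridge with a fine needle, to 97 mm from the middle. Point: on its axis, half-way along the square grip. x axis along it towards the nose. None if absent.
- used2_center (a point): Another with a needle cartridge on, exactly as used1. Point and axes as used1. None if absent.
- washed1_nose (a point): Point on the axis of that handpiece 66 mm from its middle towards the nose. None if absent.
- washed2_nose (a point): Point on the axis of that handpiece 66 mm from its middle towards the nose. None if absent.
- washed3_nose (a point): Point on the axis of that handpiece 66 mm from its middle towards the nose. None if absent.
- washed4_nose (a point): Point on the axis of that handpiece 66 mm from its middle towards the nose. None if absent.
- clip1_seat (a point): Seat of one of five like clips side by side, 75 mm apart, in any order: where the centre of a seated handpiece lies, 46 mm above the table, 36 mm above the dock's top; x axis along the handpiece towards the steel drip gutter. Two aluminium forks, 14 mm thick, stand 36 mm either side of it along x and take the 14 mm rods.
- clip2_seat (a point): Seat of a clip: where the centre of a seated handpiece lies; x axis along the handpiece, towards the steel drip gutter. Same clip as clip1, the five stand side by side 75 mm apart in any order. Slot 15.5 mm wide; fixed tine on the -y side, on the +y side a black sprung jaw, hinged below, that holds over both forks. Flared lead-ins reach 29 mm above the seat.
- clip3_seat (a point): Seat of a clip: where the centre of a seated handpiece lies; x axis along the handpiece, towards the steel drip gutter. Same clip as clip1, the five stand side by side 75 mm apart in any order. Pushed straight down the rods drive the jaw aside (about 8 to 15 N) and it snaps back over them; pulling straight up takes a like force.
- clip4_seat (a point): Seat of a clip: where the centre of a seated handpiece lies; x axis along the handpiece, towards the steel drip gutter. Same clip as clip1, the five stand side by side 75 mm apart in any order. Between the forks fingers have a 58 mm gap, free down to the jaw's 6 mm bar (26 mm below the seat, 13 mm to +y).
- clip5_seat (a point): Seat of a clip: where the centre of a seated handpiece lies; x axis along the handpiece, towards the steel drip gutter. Same clip as clip1, the five stand side by side 75 mm apart in any order. 
- tray_in (a point): Fixed open steel tray, 260 (x) x 150 (y) x 22 mm, wall 3 mm. Point: centre of its inner floor, 3 mm above the table.
- dryer (a joint): Dryer lever on the grey control box at the dock's +y end: a steel toggle, ball tip 26 mm wide 70 mm from the pivot, which is 52 mm above the table. 0.8 to 1.0 rad at the start; 1.0 is fully over to the gutter side (on, leaning 0.5 rad past upright), 0 fully back towards the robot (off, leaning 0.5 rad the other way). Stays where it is left; moves with 1 to 2 N.
- dryer_tip (a point): The lever's ball tip (its centre). It swings along the clips' x axis.
- pigment1: Small upright capped pigment bottle, about 30 mm diameter, 60 to 70 mm tall, a bystander; origin under its base.
- pigment2: Small upright capped pigment bottle, about 30 mm diameter, 60 to 70 mm tall, a bystander; origin under its base.
- pigment3: Small upright capped pigment bottle, about 30 mm diameter, 60 to 70 mm tall, a bystander; origin under its base.
Mind the look-alikes: they are no part of the job. What is shaped like the part that bears docked_center but blue or green is not meant.

How it is judged:
By the outcome, as a careful person would: the job done as asked, in the order asked, and still so for the second after the job is handed in, with the robot touching nothing.
Of docked, used1, used2 only 2 to 3 are there at a start; the rules pass over those that are not, and their reading is None.
Of washed1, washed2, washed3, washed4 only 3 to 4 are there at a start; the rules pass over those that are not, and their reading is None.
At some moment in a run one of washed1, washed2, washed3, washed4 may be knocked a few centimetres aside while the robot is not near it.
It also fails if it takes over 210 s, if anything falls off the work surface, if the arm or the gripper's body presses on something with over 40 N, if the wrist force passes 120 N, or if a joint passes its speed limit or range.

ROBOT

A 6-joint arm with a two-finger parallel gripper is mounted at the origin on the work surface. World frame = base frame: x ahead of the robot, y to its left, z up, the work surface at z = 0. Lengths are in m, angles in rad, forces in N, time in s.
With the tool pointing down it reaches from about 0.4 to 0.925 m from the base axis. Payload 12.5 kg.
Tool frame: the origin (TCP) lies on the centre line of the jaws, within the pads' length; the fingertips stand 19 mm ahead of it and the grasp point (between the pads) is the TCP; z points along the fingers, y is the line along which they close (so a half turn about z gives the same grasp; the last joint's range is limited). The gripper opens to 95 mm and grips with 3 to 60 N. Pads are 20 mm wide; open, the fingers measure 119 mm over their backs; the gripper's body (75 mm by 180 mm) begins 59 mm behind the grasp point.
Start: joints at [-1.27, 0.491, 1.559, -0, 1.092, -0.106], TCP at [0.247, -0.574, 0.234] pointing down, gripper open.
Joint ranges: [-3.1, 3.1], [-0.84, 2.19], [0.05, 2.79], [-1.13, 4.28], [0.06, 2.93], [-2.69, 2.69]. Speed limits (rad/s): [2.22, 2.22, 2.79, 3.14, 3.14, 3.14].

INTERFACE

Orientations are given as a rotation vector (axis times angle).
In Python, from plant import * gives the robot as it stands.
- The arm moves only by the shell command python3 -m inch 'ROWS' [FORCE]. ROWS is JSON, a list of rows, each a list of 7 numbers: the shift along the tool's x, y, z in cm, then the turn, a rotation vector about the tool's x, y, z in rad, then the closure, from -1 (fully open) to 1 (shut). A call has 1 to 20 rows; each row shifts and turns the commanded pose from where the row before left it, along the tool's axes as they then stand; what a row does not reach is not made up. A row lasts 1/12 s, in which the tool goes at most 41.7 mm and 7.16 degrees, less where a joint would pass 70% of its speed; a pose out of reach is approached as far as the arm can. A call is refused whole if a number of a shift passes 4.17 or a number of a turn 0.125, either way. A call with a gripper value outside its range is refused whole. The fingers move at their own pace and stop on an object; FORCE is the grip in N (left out, the last holds). Time passes only in rows, so rows that do not move let the fingers close. It gives the time, the measured TCP pose, the force, the opening and the grip force at its end, in the units of the state.
- state(): the state, without advancing time (a new reading comes with each control period).
- read_camera(name): name is "scene" or "top" or "wrist"; returns a dict with "pixels" (420x560x3 uint8, red, green, blue), "fov_y" (degrees; the focal length in pixels is half the picture's height over the tangent of half this angle, whatever the lens; pixels are square), "cx", "cy" (the principal point, pixels), "k1" (the pictures are not rectified: a ray, as slopes to the right and down, at radius r is drawn at 1 + k1 r^2 times it, then the intrinsics apply), "cam_to_world" (4x4, takes a point from camera to world coordinates); the wrist camera has in their place "tool_from_camera" (4x4, takes a point from camera to tool coordinates, whose origin is the TCP and whose axes are the flange's). Camera axes: x right, y up, looking along -z (the intrinsics and any distortion apply to the point x, -y, -z); pixel columns grow to the right and rows downward; lengths in m; the calibration is good to about 2 mm. A picture is of the moment at which its call begins: read the wrist's pose just before it. There is no depth.
- finish_job(): hands the job in; it is judged then, once.
The state is a dict: "clock": time; "joint_pos": joint angles; "qd": joint speeds; "tau": joint torques, N m; "eef_pos": TCP position; "eef_rot": TCP orientation; "contact_force": force on the tool from outside, world axes, zero at the start; "wrist_torque": the same for the moment, N m; "opening": finger opening in m; "grip_force": force on a finger pad.
Only numpy, scipy, OpenCV 4.12 (cv2) and the standard library are available. Lean on these libraries where they do the work, as an engineer would, in place of code of your own. Each camera call takes 0.05 s, during which the arm holds its last target. There are 200 camera calls.

## Working session

There is one attempt and no reset: what is moved stays moved. The work goes in short steps, Python scripts to look and compute and a shell command to move; the robot and the scene stay as the last step left them, time stands still between calls to the robot, and variables do not carry over. Pictures are saved under pics/ and viewed, at most 14 in all, crops included, and the job is handed in when it is done.

```bash
ls; mkdir -p pics
cat > h.py <<'E'
from plant import *
import numpy as np, cv2
from scipy.spatial.transform import Rotation as R
def K(c):
    h=c["pixels"].shape[0]; f=h/2/np.tan(np.radians(c["fov_y"])/2)
    return np.array([[f,0,c["cx"]],[0,f,c["cy"]],[0,0,1.]]), np.array([c["k1"],0,0,0.])
def grab(name,fn=None):
    s=state(); c=dict(read_camera(name))
    if name=="wrist":
        T=np.eye(4);T[:3,:3]=R.from_rotvec(s["eef_rot"]).as_matrix();T[:3,3]=s["eef_pos"]
        c["cam_to_world"]=T@np.array(c["tool_from_camera"])
    if fn:
        cv2.imwrite(f"pics/{fn}.png",c["pixels"][:,:,::-1])
        np.save(f"pics/{fn}.npy",c,allow_pickle=True)
    return c
def load(fn): return np.load(f"pics/{fn}.npy",allow_pickle=True).item()
def px2w(c,pts,z):
    k,d=K(c);pts=np.array(pts,float).reshape(-1,1,2)
    n=cv2.undistortPoints(pts,k,d).reshape(-1,2)
    M=np.array(c["cam_to_world"]);o=M[:3,3]
    r=np.c_[n[:,0],-n[:,1],-np.ones(len(n))]@M[:3,:3].T
    z=np.broadcast_to(z,len(n))
    return o+r*((z-o[2])/r[:,2])[:,None]
def w2px(c,P):
    k,d=K(c);M=np.linalg.inv(np.array(c["cam_to_world"]))
    F=np.diag([1,-1,-1.])@M[:3]
    return cv2.projectPoints(np.array(P,float).reshape(-1,1,3),cv2.Rodrigues(F[:,:3])[0],F[:,3],k,d)[0].reshape(-1,2)
def crop(c,x0,y0,x1,y1,s,fn):
    cv2.imwrite(f"pics/{fn}.png",cv2.resize(c["pixels"][y0:y1,x0:x1,::-1],None,fx=s,fy=s,interpolation=cv2.INTER_CUBIC))
E
python3 - <<'E'
from h import *
for n in("scene","top"):
    c=grab(n,n); print(n,c["fov_y"],c["k1"],np.round(c["cam_to_world"],3).tolist())
crop(load("top"),0,0,560,420,1.42,"top_b")
s=state();print({k:np.round(v,3).tolist() for k,v in s.items()})
E
```

```text
pics
scene 51.12338480212763 -0.049857531274468514 [[0.571, -0.453, 0.684, 1.249], [0.821, 0.327, -0.468, -0.483], [-0.011, 0.829, 0.559, 0.661], [0.0, 0.0, 0.0, 1.0]]
top 54.173017520129406 -0.08853809284416543 [[-0.009, 0.99, -0.143, 0.411], [-1.0, -0.011, -0.01, -0.0], [-0.011, 0.143, 0.99, 1.163], [0.0, 0.0, 0.0, 1.0]]
{'clock': 0.1, 'joint_pos': [-1.27, 0.491, 1.559, -0.0, 1.092, -0.106], 'qd': [0.001, -0.002, -0.001, 0.0, -0.001, 0.001], 'tau': [0.003, -61.362, -25.861, 0.069, 0.047, -0.0], 'eef_pos': [0.247, -0.574, 0.233], 'eef_rot': [-3.076, -0.634, 0.0], 'contact_force': [-1.442, 0.693, 0.692], 'wrist_torque': [-0.01, 0.042, 0.011], 'grip_force': 0.0, 'opening': 0.095}
```

View pics/top_b.png

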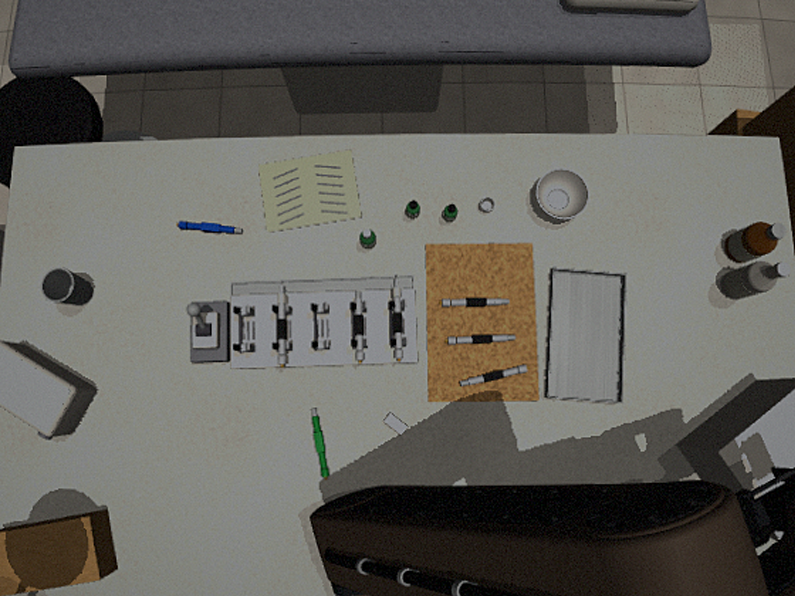

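View pics/scene.png

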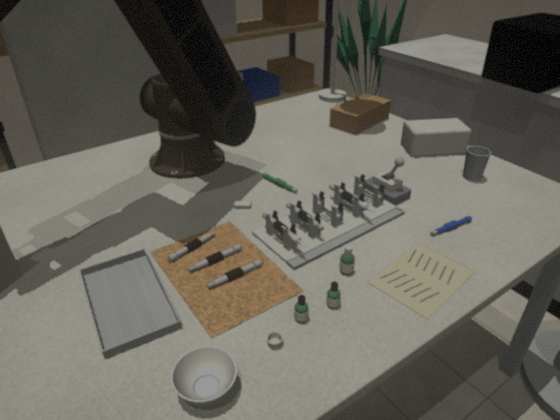

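The top picture shows the dock (232-417, 280-367), with the gutter on its far (+x) side. Handpieces sit in the clips at columns 282, 359 and 398, and the clips at 245 and 320 are free. The lever is at (195,310). Three washed handpieces lie on the mat at (476,302), (482,339) and (492,377). The blue (210,227) and green (318,443) pens are look-alikes. Next I'll crop closer.

Run:
```python
from h import *
c=load("top"); crop(c,125,185,300,270,4.5,"dock"); crop(c,295,165,385,290,4.5,"mat")
crop(load("scene"),240,140,420,270,4.4,"sdock")
```

```text
(no output)
```

View pics/dock.png

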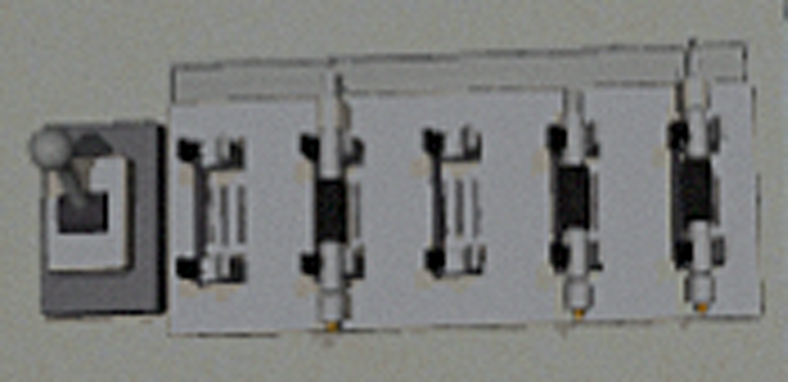

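View pics/mat.png

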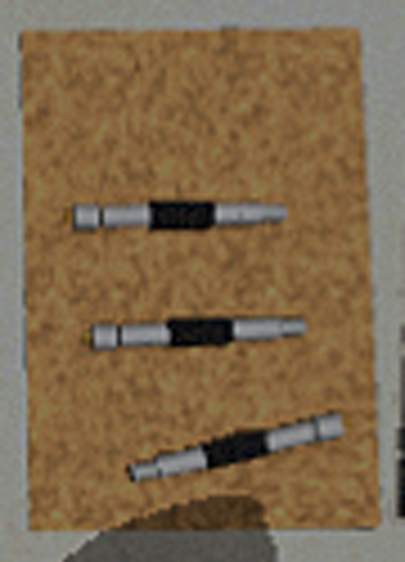

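View pics/sdock.png

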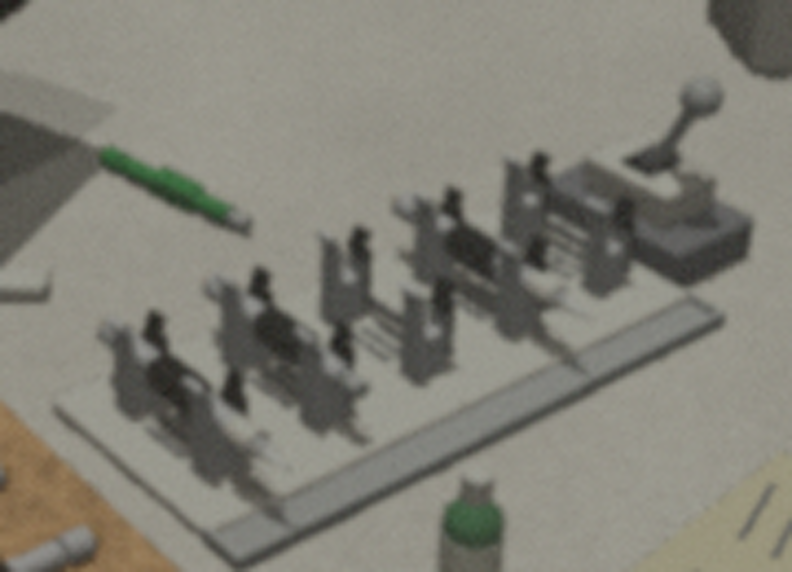

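Run:
```python
from h import *
c=load("top")
d=lambda p:np.array(p)/4.5+[125,185]
m=lambda p:np.array(p)/4.5+[295,165]
pr=lambda n,a:print(n,np.round(a,4).tolist())
g=px2w(c,d([(331,209),(572,196),(697,190)]),.0545);pr("grips",g)
pr("tails",px2w(c,d([(331,305),(577,294),(700,290)]),.0545))
pr("noses",px2w(c,d([(331,107),(573,115),(693,95)]),.0545))
pr("diff",np.diff(g,axis=0))
pr("lever",px2w(c,d([(52,149)]),[.116]));pr("lbox",px2w(c,d([(47,316),(163,312),(163,123),(45,128)]),.04))
for n,(a,g,b) in {"A":((72,216),(182,215),(287,213)),"B":((91,337),(201,332),(305,326)),"C":((342,426),(237,448),(130,473))}.items():
    P=px2w(c,m([a,g,b]),.014);P[1]=px2w(c,m([g]),.019)[0];v=P[2]-P[0]
    pr(n,P);print(np.degrees(np.arctan2(v[1],v[0])),np.linalg.norm(v))
t=px2w(c,np.array([(551,269),(625,274),(621,402),(546,398)])/1.42,.022);pr("tray",t);pr("mean",t.mean(0))
pr("bottles",px2w(c,np.array([(367,234),(412,206),(450,209)])/1.42,.065))
```

```text
grips [[0.5335, 0.2184, 0.0545], [0.5401, 0.072, 0.0545], [0.5429, -0.0035, 0.0545]]
tails [[0.4754, 0.2175, 0.0545], [0.4808, 0.0691, 0.0545], [0.4825, -0.0047, 0.0545]]
noses [[0.5962, 0.2195, 0.0545], [0.5896, 0.0713, 0.0545], [0.6011, -0.0017, 0.0545]]
diff [[0.0065, -0.1464, 0.0], [0.0029, -0.0756, 0.0]]
lever [[0.5632, 0.3705, 0.116]]
lbox [[0.4705, 0.3968, 0.04], [0.4726, 0.3242, 0.04], [0.5898, 0.3276, 0.04], [0.5875, 0.4024, 0.04]]
A [[0.5873, -0.0922, 0.014], [0.5865, -0.1608, 0.019], [0.5878, -0.2279, 0.014]]
-89.79288575173562 0.13572656489831514
B [[0.5109, -0.1024, 0.014], [0.5128, -0.1704, 0.019], [0.5163, -0.2365, 0.014]]
-87.7191599999635 0.1342333921172377
C [[0.4537, -0.2573, 0.014], [0.4408, -0.1906, 0.019], [0.4264, -0.1247, 0.014]]
101.61407440481531 0.13543662069506993
tray [[0.6517, -0.3128, 0.022], [0.6403, -0.4636, 0.022], [0.3856, -0.4394, 0.022], [0.396, -0.291, 0.022]]
mean [0.5184, -0.3767, 0.022]
bottles [[0.7156, 0.0537, 0.065], [0.7711, -0.0345, 0.065], [0.7642, -0.1087, 0.065]]
```

Used handpieces are in the clips at crop columns 331 and 693: their noses reach the gutter and they carry a white collar and cartridge. The bare docked one is at 572. All measured lengths match the given sizes. Now I'll raise, turn and move over the dock for a wrist view.

```bash
python3 -m inch '[[0,0,-3,0,0,0.1233,-1],[0,0,-3,0,0,0.1233,-1],[0,0,-3,0,0,0.1233,-1],[4,0,-3,0,0,0,-1],[4,-2,0,0,0,0,-1],[4,-3,0,0,0,0,-1],[4,-3,0,0,0,0,-1],[4,-4,0,0,0,0,-1],[4,-4,0,0,0,0,-1],[4,-4,0,0,0,0,-1],[4,-4,0,0,0,0,-1],[0,-4,0,0,0,0,-1],[0,-4,0,0,0,0,-1],[0,-4,0,0,0,0,-1],[0,-4,0,0,0,0,-1],[0,-4,0,0,0,0,-1],[0,-4,0,0,0,0,-1],[0,-4,0,0,0,0,-1],[0,-4,0,0,0,0,-1],[0,-4,0,0,0,0,-1]]'
python3 -m inch '[[0,-4,0,0,0,0,-1],[0,-4,0,0,0,0,-1],[0,-4,0,0,0,0,-1],[0,-4,0,0,0,0,-1],[0,-3,0,0,0,0,-1],[0,0,0,0,0,0,-1],[0,0,0,0,0,0,-1]]'
cat >> h.py <<'E'
def to(x,y,z,yaw):
    s=state();p=np.array(s["eef_pos"]);M=R.from_rotvec(s["eef_rot"])
    T=R.from_matrix([[np.cos(yaw),np.sin(yaw),0],[np.sin(yaw),-np.cos(yaw),0],[0,0,-1]])
    turn=(M.inv()*T).as_rotvec()
    sh=T.inv().apply(np.array([x,y,z])-p)*100
    print("turn",turn.round(3),"then shift cm",sh.round(2),"t",round(s["clock"],1),"yaw",round(np.arctan2(M.as_matrix()[1,0],M.as_matrix()[0,0]),4))
E
python3 - <<'E'
from h import *
c=grab("wrist","w1");print(c["fov_y"],c["k1"],np.round(c["tool_from_camera"],3).tolist());crop(c,0,0,560,420,1.42,"w1b")
to(.54,.2,.35,.035)
E
```

```text
clock: 1.77
eef_pos: [0.4815, -0.0166, 0.3486]
eef_rot: [3.141, 0.058, -0.0]
contact_force: [0.3, 0.5, -0.4]
opening: 0.0948
grip_force: 0.0
clock: 2.35
eef_pos: [0.4747, 0.1726, 0.3482]
eef_rot: [3.141, 0.063, -0.001]
contact_force: [0.3, -0.2, 0.5]
opening: 0.0951
grip_force: 0.0
69.55988462586149 -0.026051851918918918 [[0.001, 0.965, 0.262, 0.073], [1.0, -0.001, 0.0, -0.001], [0.0, 0.262, -0.965, -0.152], [0.0, 0.0, 0.0, 1.0]]
turn [0.    0.001 0.003] then shift cm [ 6.61 -2.61 -0.17] t 2.4 yaw 0.0383
```

View pics/w1b.png

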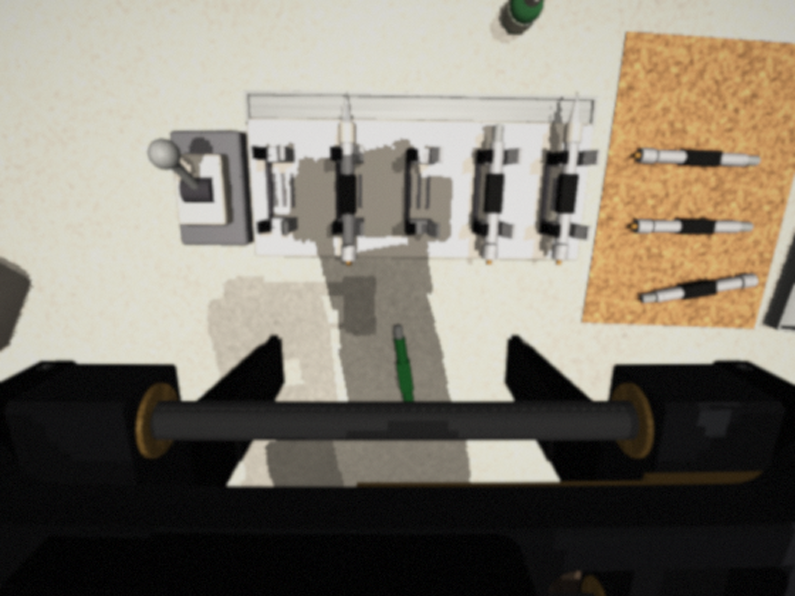

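The wrist view confirms needles at columns 346 and 570 and a bare nose at (497,125). The lever ball is at (163,153).

Run:
```python
from h import *
c=load("w1");d=lambda p:np.array(p,float)/1.42*(560/560)
pr=lambda n,a:print(n,np.round(a,4).tolist())
g=px2w(c,d([(346,193),(494,193),(567,193)]),.0545);pr("grips",g)
print("dock yaw",np.arctan2(-(g[0]-g[2])[0],(g[0]-g[2])[1]), np.diff(g[:,1]))
pr("tails",px2w(c,d([(348,255),(490,253),(559,253)]),.0545))
pr("noses",px2w(c,d([(347,122),(498,127),(573,122)]),.0545))
pr("lever",px2w(c,d([(163,153)]),[.116]));pr("pivot",px2w(c,d([(200,192)]),.055))
pr("gutter",px2w(c,d([(247,119),(593,124),(577,259),(256,255)]),.010))
P=px2w(c,d([(705,158),(695,226),(698,290)]),.019);pr("mat",P)
```

```text
grips [[0.5345, 0.2246, 0.0545], [0.5407, 0.0753, 0.0545], [0.544, 0.0012, 0.0545]]
dock yaw 0.042365887122192566 [-0.14933755 -0.07415048]
tails [[0.4714, 0.2218, 0.0545], [0.4796, 0.0734, 0.0545], [0.4826, 0.0008, 0.0545]]
noses [[0.6018, 0.2246, 0.0545], [0.6034, 0.0775, 0.0545], [0.6114, 0.0047, 0.0545]]
lever [[0.564, 0.3754, 0.116]]
pivot [[0.53, 0.3725, 0.055]]
gutter [[0.6064, 0.3363, 0.01], [0.6169, -0.0345, 0.01], [0.4701, -0.0387, 0.01], [0.4596, 0.3325, 0.01]]
mat [[0.5877, -0.1586, 0.019], [0.5147, -0.1634, 0.019], [0.4412, -0.1836, 0.019]]
```

```bash
python3 -m inch '[[3,-4,0,0,0,0,1],[3,-4,0,0,0,0,1],[3,-4,0,0,0,0,1],[3,-4,0,0,0,0,1],[2.3,-3.5,0,0,0,0,1],[0,0,4,0,0,0,1],[0,0,4,0,0,0,1],[0,0,4,0,0,0,1],[0,0,4,0,0,0,1],[0,0,3,0,0,0,1],[0,0,2.4,0,0,0,1],[0,0,2,0,0,0,1],[0,0,0,0,0,0,1],[0,0,0,0,0,0,1]]' 20
python3 -m inch '[[-1,0,0,0,0,0,1],[-1,0,0,0,0,0,1],[-1,0,0,0,0,0,1],[-1,0,0,0,0,0,1],[-1,0,0,0,0,0,1],[-1,0,0,0,0,0,1],[-1,0,0,0,0,0,1],[0,0,0,0,0,0,1]]'
python3 - <<'E'
from h import *
to(.53,.373,.116,.035)
E
```

```text
clock: 3.57
eef_pos: [0.5921, 0.3425, 0.1141]
eef_rot: [3.14, 0.055, -0.003]
contact_force: [1.5, -0.3, 0.4]
opening: 0.0071
grip_force: 0.0
clock: 4.23
eef_pos: [0.5197, 0.3415, 0.1148]
eef_rot: [3.141, 0.059, -0.001]
contact_force: [-0.1, -0.4, -0.0]
opening: 0.0006
grip_force: 0.0
turn [0.    0.001 0.003] then shift cm [ 1.14 -3.12 -0.12] t 4.2 yaw 0.0378
```

```bash
python3 -m inch '[[2,0,0,0,0,0,1],[2,0,0,0,0,0,1],[2,0,0,0,0,0,1],[2.2,0,0,0,0,0,1],[0,-1.5,0,0,0,0,1],[0,-1.5,0,0,0,0,1],[0,-0.3,0,0,0,0,1],[0,0,0,0,0,0,1],[0,0,0,0,0,0,1]]' 20
python3 -m inch '[[-1,0,0,0,0,0,1],[-1,0,0,0,0,0,1],[-1,0,0,0,0,0,1],[-1,0,0,0,0,0,1],[-1,0,0,0,0,0,1],[-1,0,0,0,0,0,1],[-1,0,0,0,0,0,1],[0,0,0,0,0,0,1]]'
```

```text
clock: 4.98
eef_pos: [0.6016, 0.3778, 0.1145]
eef_rot: [3.141, 0.06, -0.001]
contact_force: [-0.2, 0.1, -0.3]
opening: 0.0004
grip_force: 0.0
clock: 5.65
eef_pos: [0.5304, 0.3748, 0.1146]
eef_rot: [3.14, 0.059, -0.002]
contact_force: [0.2, -0.4, 0.7]
opening: 0.0005
grip_force: 0.0
```

```bash
python3 -m inch '[[-0.5,0,0,0,0,0,1],[-0.5,0,0,0,0,0,1],[0,0,0,0,0,0,1]]'
python3 -m inch '[[-0.3,0,0,0,0,0,1],[0,0,0,0,0,0,1],[0,0,0,0,0,0,1]]'
python3 - <<'E'
from h import *
c=grab("wrist","w2");crop(c,0,0,400,300,1.6,"w2b")
E
```

```text
clock: 5.9
eef_pos: [0.5244, 0.3746, 0.1154]
eef_rot: [-3.14, -0.059, -0.009]
contact_force: [9.9, -0.5, 1.5]
opening: 0.0009
grip_force: 4.4
clock: 6.15
eef_pos: [0.5238, 0.3746, 0.1156]
eef_rot: [-3.138, -0.058, -0.015]
contact_force: [19.8, -0.6, -3.1]
opening: 0.0004
grip_force: 8.9
```

View pics/w2b.png

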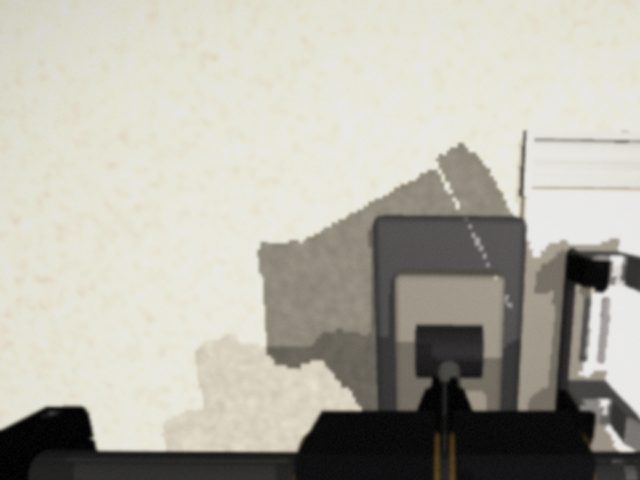

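The 20 N reaction and the lever leaning back show it is against its stop, so the dryer is off. Next I'll back off, go up and over the used handpiece at (.5345,.2246).

```bash
python3 -m inch '[[1,0,0,0,0,0,1],[1,0,0,0,0,0,1],[0,0,-3,0,0,0,1],[0,0,-3,0,0,0,0.1],[0,0,-2,0,0,0,0.1],[0,3,0,0,0,0,0.1],[0,3,0,0,0,0,0.1],[0,3,0,0,0,0,0.1],[0,3,0,0,0,0,0.1],[-0.5,2,0,0,0,0,0.1],[0,0,0,0,0,0,0.1],[0,0,0,0,0,0,0.1]]' 40
python3 - <<'E'
from h import *
to(.5345,.2246,.12,.035)
c=grab("wrist","w3")
crop(c,100,0,460,300,2,"w3b")
E
```

```text
clock: 7.2
eef_pos: [0.54, 0.2343, 0.1947]
eef_rot: [-3.141, -0.055, 0.001]
contact_force: [-0.7, 0.8, 0.2]
opening: 0.0426
grip_force: 0.0
turn [-0.  0.  0.] then shift cm [-0.58  0.95  7.47] t 7.2 yaw 0.035
```

View pics/w3b.png

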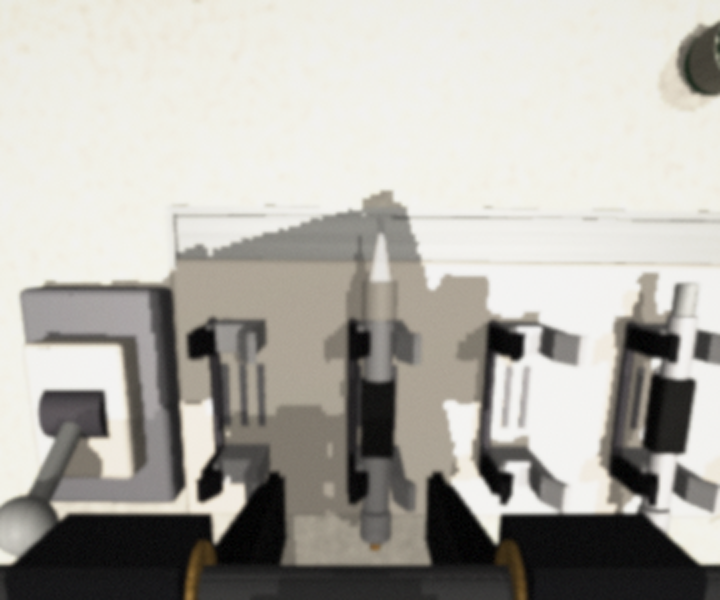

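Run:
```python
from h import *
c=load("w3");d=lambda p:np.array(p,float)/2+[100,0]
P=px2w(c,d([(378,418),(669,415)]),.0545);print(P.round(4))
Q=px2w(c,d([(379,290),(375,515)]),[.0545,.0545]);print(Q.round(4), (Q[0]-Q[1])[1]/(Q[0]-Q[1])[0])
print("fork sides (free clip, z tops .06)",px2w(c,d([(524,345),(511,475),(229,345),(222,480)]),.055).round(4))
to(P[0][0],P[0][1],.052,.035)
```

```text
[[0.535  0.2238 0.0545]
 [0.5418 0.0777 0.0545]]
[[0.5976 0.2261 0.0545]
 [0.4825 0.2229 0.0545]] 0.027888954039206864
fork sides (free clip, z tops .06) [[0.5742 0.1549 0.055 ]
 [0.5074 0.1543 0.055 ]
 [0.5691 0.2974 0.055 ]
 [0.4994 0.3023 0.055 ]]
turn [-0.     0.     0.001] then shift cm [-0.54  1.12 14.27] t 7.2 yaw 0.0361
```

```bash
python3 -m inch '[[-0.5,1.05,0,0,0,0,0.1],[0,0,3,0,0,0,0.1],[0,0,3,0,0,0,0.1],[0,0,3,0,0,0,0.1],[0,0,3,0,0,0,0.1],[0,0,2.2,0,0,0,0.1],[0,0,0,0,0,0,0.1],[0,0,0,0,0,0,1],[0,0,0,0,0,0,1],[0,0,0,0,0,0,1],[0,0,0,0,0,0,1],[0,0,0,0,0,0,1],[0,0,0,0,0,0,1]]' 40
python3 -c "
from h import *
to(.535,.2238,.052,.035)"
```

```text
clock: 8.33
eef_pos: [0.5356, 0.2237, 0.0539]
eef_rot: [3.141, 0.058, 0.003]
contact_force: [-0.1, -6.7, 5.1]
opening: 0.0167
grip_force: 40.0
turn [ 0.    -0.002  0.002] then shift cm [-0.06 -0.02  0.19] t 8.3 yaw 0.0367
```

```bash
python3 -m inch '[[0,0,-0.6,0,0,0,1],[0,0,-0.6,0,0,0,1],[0,0,-0.6,0,0,0,1],[0,0,-0.8,0,0,0,1],[0,0,-1,0,0,0,1],[0,0,-1.5,0,0,0,1],[0,0,-2,0,0,0,1],[0,0,-3,0,0,0,1],[0,0,-3,0,0,0,1],[0,0,0,0,0,0,1]]' 40
python3 -c "
from h import *
to(.515,-.345,.2,.0)"
```

```text
clock: 9.17
eef_pos: [0.537, 0.2252, 0.19]
eef_rot: [-3.138, -0.059, -0.014]
contact_force: [0.1, 0.4, 0.2]
opening: 0.0168
grip_force: 40.0
turn [-0.003 -0.009  0.037] then shift cm [-2.2  57.02 -1.  ] t 9.2 yaw 0.0373
```

```bash
python3 -m inch '[[0,3,0,0,0,0.06,1],[0,3.5,0,0,0,0.06,1],[0,3.5,0,0,0,0,1],[0,3.5,0,0,0,0,1],[0,3.5,0,0,0,0,1],[0,3.5,0,0,0,0,1],[0,3.5,0,0,0,0,1],[0,3.5,0,0,0,0,1],[0,3.5,0,0,0,0,1],[0,3.5,0,0,0,0,1],[0,3.5,0,0,0,0,1],[0,3.5,0,0,0,0,1],[0,3.5,0,0,0,0,1],[0,3.5,0,0,0,0,1],[0,3.5,0,0,0,0,1],[0,2,0,0,0,0,1],[0,0,0,0,0,0,1],[0,0,0,0,0,0,1]]' 40
python3 - <<'E'
from h import *
c=grab("wrist","w4");crop(c,0,0,560,420,1.42,"w4b")
to(.5066,-.343,.0235,-.085)
E
```

```text
clock: 10.67
eef_pos: [0.4956, -0.3145, 0.1837]
eef_rot: [-3.139, 0.133, -0.0]
contact_force: [-0.6, 0.4, -0.5]
opening: 0.0166
grip_force: 40.0
turn [-0.     0.     0.002] then shift cm [ 1.33  2.84 16.02] t 10.7 yaw -0.0835
```

View pics/w4b.png

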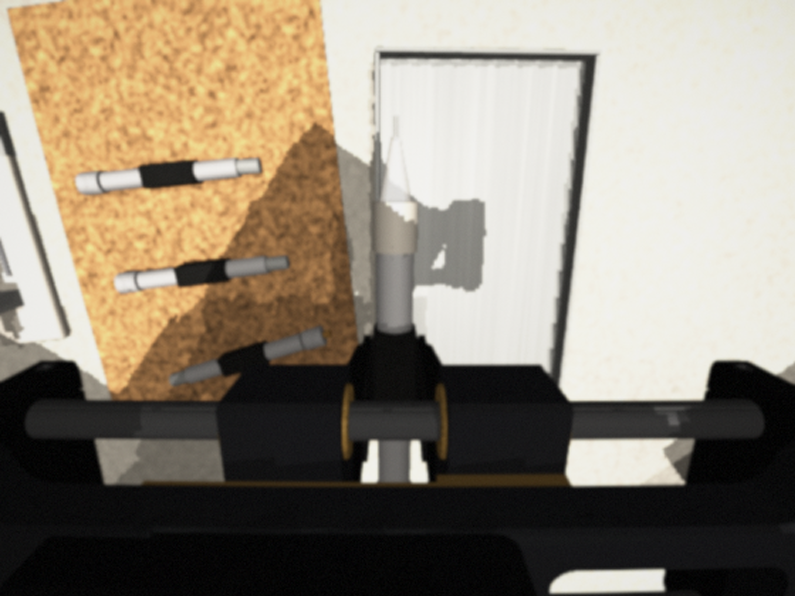

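Run:
```python
from h import *
c=load("w4");d=lambda p:np.array(p,float)/1.42
Q=px2w(c,d([(376,51),(597,55),(560,360)]),.022);print(Q.round(4))
u=np.r_[Q[0][:2]-Q[1][:2]];u/=np.linalg.norm(u);xx=np.array([u[1],-u[0]]);print("yaw",np.arctan2(xx[1],xx[0]))
ctr=(Q[0]+Q[1])[:2]/2-.13*xx;print("ctr",ctr, "a",ctr-.014*xx+.03*u,"b",ctr-.014*xx-.03*u)
for n,p in {"A":((80,184),(169,174),(260,166)),"B":((117,282),(203,272),(288,262)),"C":((322,336),(246,358),(172,380))}.items():
    P=px2w(c,d(p),[.014,.019,.014]);v=P[2]-P[0];print(n,P[1].round(4),np.linalg.norm(v).round(4),np.arctan2(v[1],v[0]).round(3))
```

```text
[[ 0.6527 -0.3147  0.022 ]
 [ 0.6388 -0.4606  0.022 ]
 [ 0.4221 -0.4388  0.022 ]]
yaw -0.09460389481798029
ctr [ 0.51631467 -0.3754188 ] a [ 0.50521116 -0.34423047] b [ 0.49954339 -0.40396218]
A [ 0.5878 -0.16    0.019 ] 0.1347 -1.569
B [ 0.5152 -0.1704  0.019 ] 0.1354 -1.54
C [ 0.4435 -0.1908  0.019 ] 0.1316 1.786
```

```bash
python3 -m inch '[[1.2,2.9,0,0,0,0,1],[0,0,4,0,0,0,1],[0,0,4,0,0,0,1],[0,0,4,0,0,0,1],[0,0,2,0,0,0,1],[0,0,1,0,0,0,1],[0,0,0.8,0,0,0,1],[0,0,0,0,0,0,1],[0,0,0,0,0,0,1]]'
python3 -c "
from h import *
to(.505,-.344,.0235,-.085)"
```

```text
clock: 11.47
eef_pos: [0.5062, -0.3438, 0.0268]
eef_rot: [3.138, -0.129, 0.002]
contact_force: [0.2, 0.4, -0.2]
opening: 0.0164
grip_force: 40.0
turn [ 0.001 -0.001  0.003] then shift cm [-0.12  0.03  0.33] t 11.5 yaw -0.0825
```

```bash
python3 -m inch '[[0,0,0.3,0,0,0,1],[0,0,0,0,0,0,1],[0,0,0,0,0,0,0.1],[0,0,0,0,0,0,0.1],[0,0,0,0,0,0,0.1],[0,0,-1,0,0,0,0.1],[0,0,-4,0,0,0,0.1],[0,0,-4,0,0,0,0.1],[0,0,-4,0,0,0,0.1],[0,0,-4,0,0,-0.12,0.1],[1,-3.5,0,0,0,0,0.1],[2,-3.5,0,0,0,0,0.1],[2,-3.5,0,0,0,0,0.1],[0,-3.5,0,0,0,0,0.1],[0,-3.5,0,0,0,0,0.1],[0,-3.5,0,0,0,0,0.1],[0,-3.5,0,0,0,0,0.1],[0,-3.5,0,0,0,0,0.1],[0,-3.5,0,0,0,0,0.1],[0,-3,0,0,0,0,0.1]]' 40
python3 -m inch '[[0,0,0,0,0,0,0.1],[0,0,0,0,0,0,0.1]]' 40
python3 - <<'E'
from h import *
c=grab("wrist","w5");crop(c,100,0,460,300,2,"w5b")
to(.544,.0012,.053,.035)
E
```

```text
clock: 13.13
eef_pos: [0.5422, 0.0047, 0.1936]
eef_rot: [3.141, 0.058, 0.001]
contact_force: [0.7, 0.1, 1.0]
opening: 0.0427
grip_force: 0.0
clock: 13.3
eef_pos: [0.5426, 0.004, 0.1935]
eef_rot: [3.141, 0.062, 0.001]
contact_force: [0.3, -0.4, 0.6]
opening: 0.0428
grip_force: 0.0
turn [ 0.    -0.001  0.003] then shift cm [ 0.12  0.18 14.03] t 13.3 yaw 0.0382
```

View pics/w5b.png

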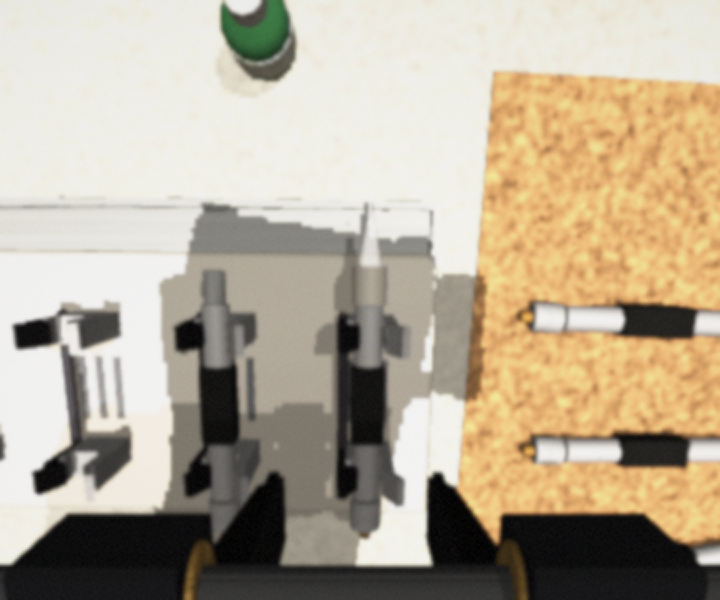

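Run:
```python
from h import *
c=load("w5");d=lambda p:np.array(p,float)/2+[100,0]
P=px2w(c,d([(368,405),(219,405)]),.0545);print(P.round(4))
Q=px2w(c,d([(370,290),(364,510)]),.0545);print(Q.round(4), (Q[0]-Q[1])[1]/(Q[0]-Q[1])[0])
to(P[0][0],P[0][1],.052,.035)
```

```text
[[ 0.5447 -0.0013  0.0545]
 [ 0.5417  0.0724  0.0545]]
[[ 6.004e-01  3.000e-04  5.450e-02]
 [ 4.886e-01 -1.800e-03  5.450e-02]] 0.018891632912972002
turn [ 0.    -0.001  0.003] then shift cm [ 0.18  0.43 14.13] t 13.3 yaw 0.0382
```

```bash
python3 -m inch '[[0.2,0.4,0,0,0,0.005,0.1],[0,0,3,0,0,0,0.1],[0,0,3,0,0,0,0.1],[0,0,3,0,0,0,0.1],[0,0,3,0,0,0,0.1],[0,0,2.1,0,0,0,0.1],[0,0,0,0,0,0,0.1],[0,0,0,0,0,0,1],[0,0,0,0,0,0,1],[0,0,0,0,0,0,1],[0,0,0,0,0,0,1],[0,0,0,0,0,0,1],[0,0,0,0,0,0,1]]' 40
python3 -m inch '[[0,0,-0.6,0,0,0,1],[0,0,-0.6,0,0,0,1],[0,0,-0.6,0,0,0,1],[0,0,-0.8,0,0,0,1],[0,0,-1,0,0,0,1],[0,0,-1.5,0,0,0,1],[0,0,-2,0,0,0,1],[0,0,-3,0,0,0,1],[0,0,-3,0,0,0,1],[0,0,0,0,0,0,1]]' 40
python3 -c "
from h import *
to(.4995,-.404,.19,-.09)"
```

```text
clock: 14.43
eef_pos: [0.5454, -0.0014, 0.0528]
eef_rot: [3.141, 0.05, 0.003]
contact_force: [-1.5, -1.5, 8.0]
opening: 0.0168
grip_force: 40.0
clock: 15.27
eef_pos: [0.5467, -0.0012, 0.1885]
eef_rot: [3.14, 0.05, 0.013]
contact_force: [0.5, 0.7, -0.3]
opening: 0.017
grip_force: 40.0
turn [ 0.001 -0.008  0.122] then shift cm [-1.08 40.54 -0.15] t 15.3 yaw 0.0322
```

```bash
python3 -m inch '[[0,3,0,0,0,0.06,1],[0,3.5,0,0,0,0.06,1],[0,3.5,0,0,0,0,1],[0,3.5,0,0,0,0,1],[0,3.5,0,0,0,0,1],[0,3.5,0,0,0,0,1],[0,3.5,0,0,0,0,1],[0,3.5,0,0,0,0,1],[0,3.5,0,0,0,0,1],[0,3.5,0,0,0,0,1],[0,3.5,0,0,0,0,1],[0,2,0,0,0,0,1],[0,0,0,0,0,0,1],[0,0,0,0,0,0,1]]' 40
python3 -c "
from h import *
to(.4995,-.404,.0235,-.09)"
```

```text
clock: 16.43
eef_pos: [0.5149, -0.4003, 0.1824]
eef_rot: [-3.138, 0.141, 0.0]
contact_force: [0.9, 0.8, -1.4]
opening: 0.0169
grip_force: 40.0
turn [-0.  0.  0.] then shift cm [-1.5   0.51 15.89] t 16.4 yaw -0.0897
```

```bash
python3 -m inch '[[-1.5,0.5,0,0,0,0,1],[0,0,4,0,0,0,1],[0,0,4,0,0,0,1],[0,0,4,0,0,0,1],[0,0,2,0,0,0,1],[0,0,1,0,0,0,1],[0,0,0.9,0,0,0,1],[0,0,0,0,0,0,1],[0,0,0,0,0,0,1]]' 40
python3 -m inch '[[0,0,0,0,0,0,0.1],[0,0,0,0,0,0,0.1],[0,0,0,0,0,0,0.1],[0,0,-1,0,0,0,0.1],[0,0,-4,0,0,0,0.1],[0,0,-4,0,0,0,0.1],[0,0,-4,0,0,0,0.1],[0,0,-4,0,0,0,0.1],[0,0,0,0,0,0,0.1]]' 20
python3 - <<'E'
from h import *
c=grab("top","t2");crop(c,270,150,450,300,4,"t2b")
to(.5878,-.160,.2,1.57);to(.4435,-.1908,.2,1.78)
E
```

```text
clock: 17.18
eef_pos: [0.5007, -0.4035, 0.0248]
eef_rot: [3.138, -0.137, 0.002]
contact_force: [1.0, -0.7, -0.9]
opening: 0.0165
grip_force: 40.0
clock: 17.93
eef_pos: [0.5018, -0.4053, 0.2029]
eef_rot: [3.13, -0.138, 0.015]
contact_force: [0.7, 0.7, 1.0]
opening: 0.043
grip_force: 0.0
turn [ 0.01  -0.    -1.658] then shift cm [24.46  8.66 -0.09] t 18.0 yaw -0.0881
turn [ 1.000e-02  1.000e-03 -1.868e+00] then shift cm [22.1  -1.19 -0.09] t 18.0 yaw -0.0881
```

View pics/t2b.png

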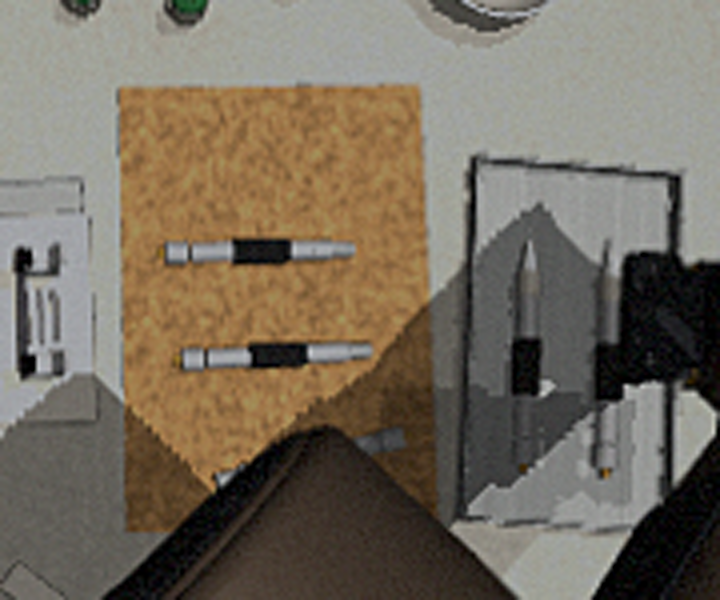

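Both used handpieces lie in the tray, at about (527,360) and (606,370) in this crop. Now washed A.

```bash
python3 -m inch '[[0,0,0,0,0,-0.1184,0.1],[0,0,0,0,0,-0.1184,0.1],[0,0,0,0,0,-0.1184,0.1],[0,0,0,0,0,-0.1184,0.1],[0,0,0,0,0,-0.1184,0.1],[0,0,0,0,0,-0.1184,0.1],[0,0,0,0,0,-0.1184,0.1],[0,0,0,0,0,-0.1184,0.1],[0,0,0,0,0,-0.1184,0.1],[0,0,0,0,0,-0.1184,0.1],[0,0,0,0,0,-0.1184,0.1],[0,0,0,0,0,-0.1184,0.1],[0,0,0,0,0,-0.1184,0.1],[0,0,0,0,0,-0.1184,0.1]]' 20
python3 -m inch '[[3.5,2,0,0,0,0,0.1],[3.5,2,0,0,0,0,0.1],[3.5,2,0,0,0,0,0.1],[3.5,2,0,0,0,0,0.1],[3.5,0.6,0,0,0,0,0.1],[3.5,0,0,0,0,0,0.1],[3,0,0,0,0,0,0.1],[0,0,0,0,0,0,0.1],[0,0,0,0,0,0,0.1]]' 20
python3 - <<'E'
from h import *
c=grab("wrist","w6");crop(c,60,0,500,330,1.8,"w6b")
to(.5878,-.160,.022,1.57)
E
```

```text
clock: 19.15
eef_pos: [0.4996, -0.4033, 0.1929]
eef_rot: [-2.215, -2.225, 0.0]
contact_force: [-0.8, 0.7, 0.5]
opening: 0.0428
grip_force: 0.0
clock: 19.9
eef_pos: [0.5861, -0.1622, 0.1933]
eef_rot: [-2.22, -2.222, 0.001]
contact_force: [0.6, -0.1, -0.6]
opening: 0.0426
grip_force: 0.0
turn [-0.001  0.     0.001] then shift cm [ 0.34  0.16 17.13] t 19.9 yaw 1.5705
```

View pics/w6b.png

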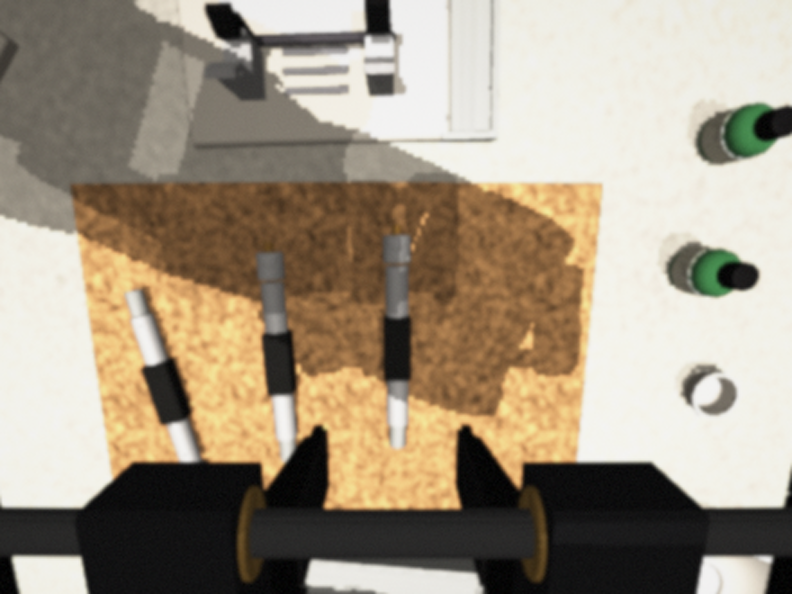

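Run:
```python
from h import *
c=load("w6");d=lambda p:np.array(p,float)/1.8+[60,0]
for n,p in {"A":((398,237),(398,348),(398,446)),"B":((270,254),(279,363),(289,455)),"C":((137,291),(167,390),(195,462))}.items():
    P=px2w(c,d(p),[.014,.019,.014]);v=P[0]-P[2];print(n,P.round(4).tolist(),np.linalg.norm(v).round(4),np.arctan2(v[1],v[0]).round(3))
    if n=="A":to(P[1][0],P[1][1],.023,1.57)
```

```text
A [[0.589, -0.0909, 0.014], [0.5892, -0.1567, 0.019], [0.5896, -0.223, 0.014]] 0.132 1.576
turn [-0.001  0.     0.001] then shift cm [ 0.68  0.31 17.03] t 19.9 yaw 1.5705
B [[0.5129, -0.1008, 0.014], [0.5159, -0.1663, 0.019], [0.5182, -0.2295, 0.014]] 0.1288 1.612
C [[0.4305, -0.1226, 0.014], [0.4445, -0.1838, 0.019], [0.4557, -0.2348, 0.014]] 0.115 1.791
```

```bash
python3 -m inch '[[0.6,0.3,0,0,0,0,0.1],[0,0,4,0,0,0,0.1],[0,0,4,0,0,0,0.1],[0,0,4,0,0,0,0.1],[0,0,3,0,0,0,0.1],[0,0,1.8,0,0,0,0.1],[0,0,0,0,0,0,0.1],[0,0,0,0,0,0,0.1]]' 50
python3 -c "
from h import *
to(.589,-.157,.023,1.57)"
```

```text
clock: 20.62
eef_pos: [0.589, -0.1586, 0.0244]
eef_rot: [-2.224, -2.217, 0.001]
contact_force: [-1.0, -1.1, -0.6]
opening: 0.0427
grip_force: 0.0
turn [-0.001 -0.    -0.002] then shift cm [ 0.16 -0.    0.14] t 20.6 yaw 1.5677
```

```bash
python3 -m inch '[[0,0,0.1,0,0,0,1],[0,0,0,0,0,0,1],[0,0,0,0,0,0,1],[0,0,0,0,0,0,1],[0,0,0,0,0,0,1],[0,0,-1,0,0,0,1],[0,0,-3,0,0,0,1],[0,0,-4,0,0,0,1],[0,0,-4,0,0,0,1],[0,0,-2,0,0,0,1],[0,0,0,0,0,0,1]]' 50
python3 -m inch '[[0,0,0,0,0,-0.1145,1],[0,0,0,0,0,-0.1145,1],[0,0,0,0,0,-0.1145,1],[0,0,0,0,0,-0.1145,1],[0,0,0,0,0,-0.1145,1],[0,0,0,0,0,-0.1145,1],[0,0,0,0,0,-0.1145,1],[0,0,0,0,0,-0.1145,1],[0,0,0,0,0,-0.1145,1],[0,0,0,0,0,-0.1145,1],[0,0,0,0,0,-0.1145,1],[0,0,0,0,0,-0.1145,1],[0,0,0,0,0,-0.1145,1],[0,0,0,0,0,-0.1145,1],[0,0,0,0,0,0,1]]'
python3 -c "
from h import *
print(state()['opening'],state()['joint_pos']);to(.538,.149,.16,3.172)"
```

```text
clock: 21.53
eef_pos: [0.5909, -0.1582, 0.1705]
eef_rot: [2.217, 2.215, 0.005]
contact_force: [-0.4, -0.2, -0.6]
opening: 0.0167
grip_force: 50.0
clock: 22.78
eef_pos: [0.589, -0.1575, 0.1642]
eef_rot: [0.057, -3.14, -0.0]
contact_force: [0.2, 0.6, -1.0]
opening: 0.0166
grip_force: 50.0
0.016572098763925295 [-3.69627531e-01  5.44401827e-01  1.67171934e+00 -1.13910060e-04
  9.26442160e-01 -1.97655094e+00]
turn [ 0.    -0.001  0.006] then shift cm [ 4.16 30.79  0.42] t 22.8 yaw -3.1054
```

```bash
python3 -m inch '[[0.5,3.5,0,0,0,0.006,1],[0.5,3.5,0,0,0,0,1],[0.5,3.5,0,0,0,0,1],[0.5,3.5,0,0,0,0,1],[0.5,3.5,0,0,0,0,1],[0.5,3.5,0,0,0,0,1],[0.5,3.5,0,0,0,0,1],[0.5,3.5,0,0,0,0,1],[0.2,2.6,0,0,0,0,1],[0,0,0,0,0,0,1],[0,0,0,0,0,0,1]]' 50
python3 - <<'E'
from h import *
c=grab("wrist","w7");crop(c,60,0,500,330,1.8,"w7b")
to(.538,.149,.085,3.172)
E
```

```text
clock: 23.7
eef_pos: [0.539, 0.1482, 0.1644]
eef_rot: [0.038, -3.141, 0.0]
contact_force: [-0.3, 0.4, -0.9]
opening: 0.0165
grip_force: 50.0
turn [-0.    -0.    -0.007] then shift cm [0.12 0.18 7.94] t 23.8 yaw -3.1181
```

View pics/w7b.png

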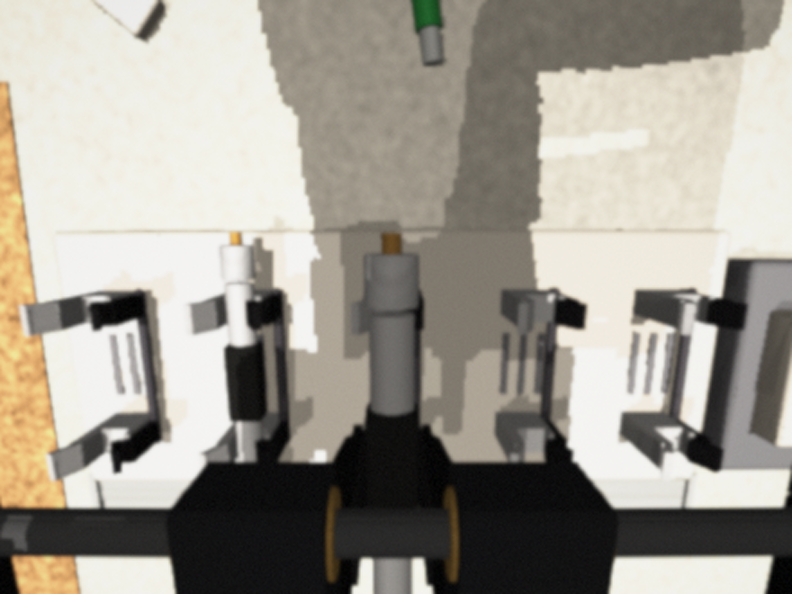

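Run:
```python
from h import *
c=load("w7");d=lambda p:np.array(p,float)/1.8+[60,0]
print(px2w(c,d([(246,382),(238,262),(242,440)]),.0545).round(4).tolist())
# dock edge back (z .01), held tail
Q=px2w(c,d([(57,232),(728,231)]),.01);print(Q.round(4).tolist(),(Q[0]-Q[1])[0]/(Q[1]-Q[0])[1])
T=px2w(c,d([(391,247)]),.152);print("held tail",T.round(4))
```

```text
[[0.5394, 0.0768, 0.0545], [0.4806, 0.0756, 0.0545], [0.5704, 0.0733, 0.0545]]
[[0.4691, -0.0359, 0.01], [0.4594, 0.3323, 0.01]] 0.026364936439253684
held tail [[0.4694 0.1476 0.152 ]]
```

```bash
python3 -m inch '[[0,0.05,3,0,0,-0.004,1],[0,0,3,0,0,0,1],[0,0,2,0,0,0,1],[0,0,0,0,0,0,1],[0,0,0.4,0,0,0,1],[0,0,0.4,0,0,0,1],[0,0,0.3,0,0,0,1],[0,0,0,0,0,0,1]]' 60
python3 -m inch '[[0,0,0.3,0,0,0,1],[0,0,0.3,0,0,0,1],[0,0,0.3,0,0,0,1],[0,0,0.3,0,0,0,1],[0,0,0,0,0,0,1]]' 60
python3 -m inch '[[0,0,0.2,0,0,0,1],[0,0,0.2,0,0,0,1],[0,0,0,0,0,0,1]]' 60
```

```text
clock: 24.42
eef_pos: [0.5398, 0.1474, 0.0741]
eef_rot: [-0.044, 3.14, 0.0]
contact_force: [0.8, 0.1, -0.9]
opening: 0.0168
grip_force: 60.0
clock: 24.83
eef_pos: [0.5391, 0.1477, 0.0609]
eef_rot: [0.045, -3.14, 0.0]
contact_force: [0.2, -1.1, -0.0]
opening: 0.0165
grip_force: 60.0
clock: 25.08
eef_pos: [0.5393, 0.1478, 0.06]
eef_rot: [-0.046, 3.14, 0.0]
contact_force: [-9.7, -2.9, 33.4]
opening: 0.0167
grip_force: 60.0
```

```bash
python3 -m inch '[[0,0,-0.35,0,0,0,1],[0,0,0,0,0,0,1],[0,0,0,0,0,0,0.1],[0,0,0,0,0,0,0.1],[0,0,0,0,0,0,0.1],[0,0,-1,0,0,0,0.1],[0,0,-4,0,0,0,0.1],[0,0,-4,0,0,0,0.1],[0,0,-4,0,0,0,0.1],[0,0,0,0,0,0,0.1],[0,0,0,0,0,0,0.1]]' 20
python3 - <<'E'
from h import *
c=grab("wrist","w8");crop(c,60,0,500,330,1.8,"w8b")
to(.5155,-.166,.2,1.60)
E
```

```text
clock: 26.0
eef_pos: [0.5401, 0.1478, 0.1937]
eef_rot: [-0.045, 3.137, 0.001]
contact_force: [-0.2, 0.0, -0.1]
opening: 0.0426
grip_force: 0.0
turn [1.000e-03 1.000e-03 1.571e+00] then shift cm [-31.29  -3.3   -0.81] t 26.1 yaw -3.1126
```

View pics/w8b.png

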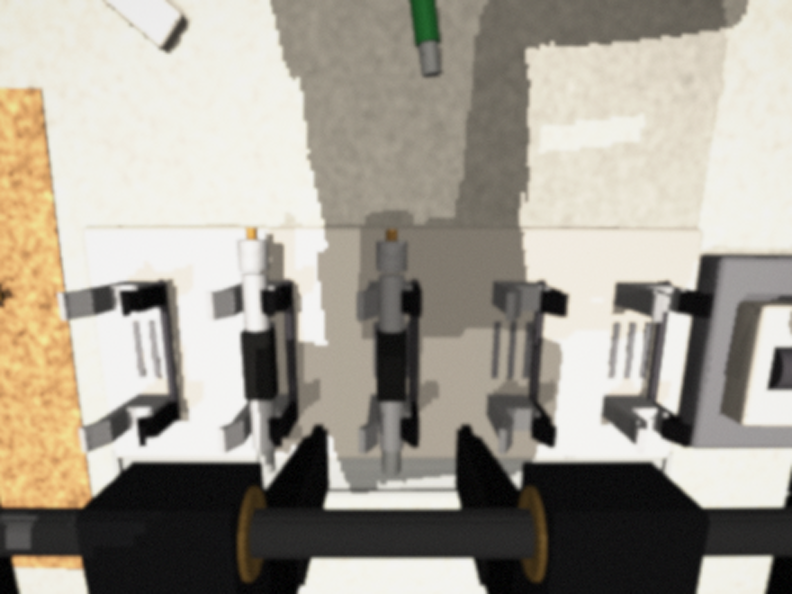

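Washed A sits like the bare docked one: its collar at (391,250) matches the docked collar at (253,250), at the same level. My picture views are used up, so from here I'll check with image code. On to B.

```bash
python3 -m inch '[[0,0,0,0,0,0.1122,0.1],[0,0,0,0,0,0.1122,0.1],[0,0,0,0,0,0.1122,0.1],[0,0,0,0,0,0.1122,0.1],[0,0,0,0,0,0.1122,0.1],[0,0,0,0,0,0.1122,0.1],[0,0,0,0,0,0.1122,0.1],[0,0,0,0,0,0.1122,0.1],[0,0,0,0,0,0.1122,0.1],[0,0,0,0,0,0.1122,0.1],[0,0,0,0,0,0.1122,0.1],[0,0,0,0,0,0.1122,0.1],[0,0,0,0,0,0.1122,0.1],[0,0,0,0,0,0.1122,0.1]]' 20
python3 -m inch '[[-3.5,0,0,0,0,0,0.1],[-3.5,0,0,0,0,0,0.1],[-3.5,0,0,0,0,0,0.1],[-3.5,0,0,0,0,0,0.1],[-3.5,-0.5,0,0,0,0,0.1],[-3.5,-0.7,0,0,0,0,0.1],[-3.5,-0.7,0,0,0,0,0.1],[-3.5,-0.7,0,0,0,0,0.1],[-3.3,-0.7,0,0,0,0,0.1],[0,0,0,0,0,0,0.1],[0,0,0,0,0,0,0.1]]' 20
cat >> h.py <<'E'
def ortho(c,x0,x1,y0,y1,z,res=.0005):
    xs=np.arange(x1,x0,-res);ys=np.arange(y1,y0,-res)   # rows: x down, cols: y leftwards
    X,Y=np.meshgrid(xs,ys,indexing="ij")
    p=w2px(c,np.c_[X.ravel(),Y.ravel(),np.full(X.size,z)]).astype(np.float32).reshape(*X.shape,2)
    return cv2.remap(c["pixels"],p[...,0],p[...,1],cv2.INTER_LINEAR,borderValue=(255,255,255))
def grips(c,x0,x1,y0,y1,z=.019,res=.0005,thr=70):
    o=ortho(c,x0,x1,y0,y1,z,res).astype(int)
    m=((o.max(2)<thr)&(o.max(2)-o.min(2)<25)).astype(np.uint8)
    m=cv2.morphologyEx(m,cv2.MORPH_OPEN,np.ones((9,9)))
    n,l,st,ce=cv2.connectedComponentsWithStats(m)
    for i in range(1,n):
        if st[i,4]*res**2<2e-4: continue
        r=cv2.minAreaRect(np.argwhere(l==i)[:,::-1].astype(np.float32))
        bx=cv2.boxPoints(r);e=[bx[1]-bx[0],bx[2]-bx[1]];e=max(e,key=np.linalg.norm)
        print("blob xy",round(x1-r[0][1]*res,4),round(y1-r[0][0]*res,4),"size mm",np.round(np.array(r[1])*res*1e3,1),"axis yaw mod pi",round(np.arctan2(-e[0],-e[1])%np.pi,3))
E
python3 - <<'E'
from h import *
print("check on w6:");grips(load("w6"),.38,.68,-.24,-.06)
print("now");c=grab("wrist","w9");grips(c,.38,.68,-.24,-.06)
to(.5155,-.166,.023,1.60)
print("top t2");grips(load("t2"),.38,.68,-.26,-.06,thr=60)
E
```

```text
clock: 27.22
eef_pos: [0.5388, 0.1475, 0.1894]
eef_rot: [-2.194, -2.246, 0.004]
contact_force: [-0.2, 0.1, 1.1]
opening: 0.0427
grip_force: 0.0
clock: 28.13
eef_pos: [0.5146, -0.1674, 0.1896]
eef_rot: [-2.191, -2.248, 0.001]
contact_force: [0.1, 1.2, 0.0]
opening: 0.0433
grip_force: 0.0
check on w6:
blob xy 0.6425 -0.2245 size mm [28. 30.] axis yaw mod pi 1.571
blob xy 0.588 -0.1573 size mm [15.  38.5] axis yaw mod pi 1.571
blob xy 0.5285 -0.2245 size mm [28. 30.] axis yaw mod pi 1.571
blob xy 0.516 -0.1661 size mm [16.6 38. ] axis yaw mod pi 1.604
blob xy 0.456 -0.236 size mm [86.  7.] axis yaw mod pi 0.0
blob xy 0.4442 -0.1847 size mm [20.2 38.7] axis yaw mod pi 1.805
now
blob xy 0.6405 -0.236 size mm [79.  7.] axis yaw mod pi 0.0
blob xy 0.571 -0.2258 size mm [27.  27.5] axis yaw mod pi 1.571
blob xy 0.5138 -0.167 size mm [15.1 38.4] axis yaw mod pi 1.596
blob xy 0.4603 -0.227 size mm [24.5 25. ] axis yaw mod pi 1.571
blob xy 0.4427 -0.1854 size mm [17.4 37.7] axis yaw mod pi 1.794
turn [-0.002 -0.001 -0.002] then shift cm [ 0.02  0.06 16.69] t 28.2 yaw 1.5982
top t2
blob xy 0.5873 -0.1598 size mm [16.5 38.5] axis yaw mod pi 1.571
blob xy 0.514 -0.169 size mm [16. 39.] axis yaw mod pi 1.571
blob xy 0.4218 -0.1703 size mm [ 83.5 178.5] axis yaw mod pi 1.571
```

```bash
python3 -m inch '[[0.1,-0.05,3,0,0,0,0.1],[0,0,4,0,0,0,0.1],[0,0,4,0,0,0,0.1],[0,0,3,0,0,0,0.1],[0,0,1.6,0,0,0,0.1],[0,0,0.9,0,0,0,0.1],[0,0,0,0,0,0,0.1],[0,0,0,0,0,0,0.1],[0,0,0,0,0,0,1],[0,0,0,0,0,0,1],[0,0,0,0,0,0,1],[0,0,0,0,0,0,1],[0,0,0,0,0,0,1]]' 50
python3 -m inch '[[0,0,-1,0,0,0,1],[0,0,-3,0,0,0,1],[0,0,-4,0,0,0,1],[0,0,-4,0,0,0,1],[0,0,-2,0,0,0,1],[0,0,0,0,0,0,1]]' 50
python3 -c "
from h import *
to(.546,-.001,.16,3.17)"
```

```text
clock: 29.27
eef_pos: [0.5152, -0.1653, 0.0267]
eef_rot: [2.188, 2.252, 0.0]
contact_force: [-1.3, 0.8, 5.9]
opening: 0.0161
grip_force: 50.0
clock: 29.77
eef_pos: [0.5164, -0.1658, 0.1714]
eef_rot: [2.184, 2.248, 0.004]
contact_force: [0.5, -0.5, -1.3]
opening: 0.0165
grip_force: 50.0
turn [ 0.003  0.008 -1.57 ] then shift cm [-3.43 16.39  1.14] t 29.8 yaw 1.5997
```

```bash
python3 -m inch '[[0,0,0,0,0,-0.1122,1],[0,0,0,0,0,-0.1122,1],[0,0,0,0,0,-0.1122,1],[0,0,0,0,0,-0.1122,1],[0,0,0,0,0,-0.1122,1],[0,0,0,0,0,-0.1122,1],[0,0,0,0,0,-0.1122,1],[0,0,0,0,0,-0.1122,1],[0,0,0,0,0,-0.1122,1],[0,0,0,0,0,-0.1122,1],[0,0,0,0,0,-0.1122,1],[0,0,0,0,0,-0.1122,1],[0,0,0,0,0,-0.1122,1],[0,0,0,0,0,-0.1122,1],[0,0,0,0,0,0,1]]' 60
python3 -m inch '[[-0.8,3,0,0,0,0,1],[-0.8,3,0,0,0,0,1],[-0.8,3,0,0,0,0,1],[-0.8,3,0,0,0,0,1],[0,3,0,0,0,0,1],[0,1.4,0,0,0,0,1],[0,0,0,0,0,0,1],[0,0,0,0,0,0,1]]' 60
python3 - <<'E'
from h import *
c=grab("wrist","w10")
to(.544,-.001,.09,3.17)
grips(c,.50,.58,.05,.17,z=.0545)
# held tail: bright collar columns at height of axis
s=state();za=s["eef_pos"][2]-.0155+.0085
o=ortho(c,.44,.53,-.03,.03,za-.0085).astype(int)
cv2.imwrite("pics/held.png",o[:,:,::-1])
g=o.sum(2);row=g[100];print(row[::4].tolist());print(g[:,60][::4].tolist())
E
```

```text
clock: 31.02
eef_pos: [0.5146, -0.1651, 0.1657]
eef_rot: [0.053, -3.14, -0.001]
contact_force: [-0.1, 0.3, -0.7]
opening: 0.0163
grip_force: 60.0
clock: 31.68
eef_pos: [0.542, 0.0001, 0.1659]
eef_rot: [0.044, -3.141, 0.0]
contact_force: [0.2, -0.6, -0.5]
opening: 0.0166
grip_force: 60.0
turn [-0.    -0.    -0.001] then shift cm [-0.18 -0.04  7.6 ] t 31.7 yaw -3.1143
blob xy 0.5391 0.0723 size mm [40.7 18.8] axis yaw mod pi 0.032
blob xy 0.5375 0.144 size mm [39. 22.] axis yaw mod pi 0.0
[368, 362, 365, 363, 366, 365, 369, 370, 368, 372, 368, 333, 259, 307, 328, 337, 331, 315, 345, 301, 365, 648, 719, 732, 731, 729, 704, 724, 727, 726]
[42, 86, 310, 326, 324, 325, 326, 326, 327, 326, 326, 325, 324, 330, 328, 330, 326, 297, 234, 322, 329, 325, 318, 327, 340, 337, 323, 209, 201, 204, 334, 330, 335, 430, 459, 462, 468, 452, 444, 446, 446, 422, 431, 444, 454, 438][ WARN:0@0.513] global loadsave.cpp:1063 imwrite_ Unsupported depth image for selected encoder is fallbacked to CV_8U.
```

```bash
python3 -m inch '[[0,-0.12,3,0,0,0,1],[0,0,3,0,0,0,1],[0,0,1.5,0,0,0,1],[0,0,0,0,0,0,1],[0,0,0.4,0,0,0,1],[0,0,0.4,0,0,0,1],[0,0,0.3,0,0,0,1],[0,0,0,0,0,0,1]]' 60
python3 -m inch '[[0,0,0.3,0,0,0,1],[0,0,0.3,0,0,0,1],[0,0,0.3,0,0,0,1],[0,0,0.3,0,0,0,1],[0,0,0,0,0,0,1]]' 60
python3 -m inch '[[0,0,0.2,0,0,0,1],[0,0,0.2,0,0,0,1],[0,0,0,0,0,0,1]]' 60
```

```text
clock: 32.4
eef_pos: [0.5425, -0.0018, 0.0804]
eef_rot: [-0.045, 3.141, -0.0]
contact_force: [0.2, 0.7, -1.0]
opening: 0.0163
grip_force: 60.0
clock: 32.82
eef_pos: [0.5424, -0.0017, 0.0676]
eef_rot: [-0.045, 3.141, -0.0]
contact_force: [0.8, -3.4, -1.9]
opening: 0.0164
grip_force: 60.0
clock: 33.07
eef_pos: [0.542, -0.0015, 0.0636]
eef_rot: [0.045, -3.141, -0.0]
contact_force: [1.3, -2.3, -4.4]
opening: 0.0163
grip_force: 60.0
```

```bash
python3 -m inch '[[0,0,0.2,0,0,0,1],[0,0,0.1,0,0,0,1],[0,0,0,0,0,0,1]]' 60
python3 -m inch '[[0,0,0.2,0,0,0,1],[0,0,0.1,0,0,0,1],[0,0,0,0,0,0,1]]' 60
```

```text
clock: 33.32
eef_pos: [0.5422, -0.0014, 0.0621]
eef_rot: [-0.046, 3.141, -0.0]
contact_force: [-3.7, -1.0, 13.0]
opening: 0.0169
grip_force: 60.0
clock: 33.57
eef_pos: [0.5423, -0.0014, 0.0617]
eef_rot: [-0.046, 3.139, -0.001]
contact_force: [-13.9, -1.1, 51.2]
opening: 0.0168
grip_force: 60.0
```

```bash
python3 -m inch '[[0,0,-0.6,0,0,0,1],[0,0,0,0,0,0,1],[0,0,0,0,0,0,0.1],[0,0,0,0,0,0,0.1],[0,0,0,0,0,0,0.1],[0,0,-1,0,0,0,0.1],[0,0,-4,0,0,0,0.1],[0,0,-4,0,0,0,0.1],[0,0,-4,0,0,0,0.1],[0,0,0,0,0,0,0.1]]' 20
python3 - <<'E'
from h import *
c=grab("wrist","w11");grips(c,.50,.58,-.04,.17,z=.0545)
E
python3 -m inch '[[0,0,0,0,0,0.115,0.1],[0,0,0,0,0,0.115,0.1],[0,0,0,0,0,0.115,0.1],[0,0,0,0,0,0.115,0.1],[0,0,0,0,0,0.115,0.1],[0,0,0,0,0,0.115,0.1],[0,0,0,0,0,0.115,0.1],[0,0,0,0,0,0.115,0.1],[0,0,0,0,0,0.115,0.1],[0,0,0,0,0,0.115,0.1],[0,0,0,0,0,0.115,0.1],[0,0,0,0,0,0.115,0.1],[0,0,0,0,0,0,0.1]]' 20
python3 -c "
from h import *
to(.443,-.185,.19,1.79)"
```

```text
clock: 34.4
eef_pos: [0.5446, -0.0016, 0.2014]
eef_rot: [-0.046, 3.131, -0.002]
contact_force: [-0.6, -0.9, -0.3]
opening: 0.0427
grip_force: 0.0
blob xy 0.5404 0.0022 size mm [79.7 24.1] axis yaw mod pi 0.021
blob xy 0.5394 0.0727 size mm [40.1 18.2] axis yaw mod pi 0.019
blob xy 0.5376 0.1443 size mm [38.8 21.1] axis yaw mod pi 0.023
clock: 35.53
eef_pos: [0.5419, -0.0014, 0.1934]
eef_rot: [-1.97, -2.445, 0.001]
contact_force: [0.3, 0.7, 1.2]
opening: 0.0429
grip_force: 0.0
turn [-0.002 -0.001 -0.005] then shift cm [-15.77 -13.64   0.34] t 35.5 yaw 1.7852
```

```bash
python3 -m inch '[[-3.2,-2.7,0,0,0,0,0.1],[-3.2,-2.7,0,0,0,0,0.1],[-3.2,-2.7,0,0,0,0,0.1],[-3.2,-2.7,0,0,0,0,0.1],[-3,-2.8,0,0,0,0,0.1],[0,0,0,0,0,0,0.1],[0,0,0,0,0,0,0.1]]' 20
python3 - <<'E'
from h import *
c=grab("wrist","w12");grips(c,.38,.68,-.24,-.06)
to(.443,-.185,.0235,1.79)
E
```

```text
clock: 36.12
eef_pos: [0.4433, -0.1862, 0.1938]
eef_rot: [-1.965, -2.45, 0.0]
contact_force: [-0.5, 1.0, -0.5]
opening: 0.043
grip_force: 0.0
blob xy 0.6008 -0.2298 size mm [114.5  19.5] axis yaw mod pi 0.0
blob xy 0.5085 -0.2303 size mm [25.  18.5] axis yaw mod pi 0.0
blob xy 0.4403 -0.1858 size mm [15.5 39.5] axis yaw mod pi 1.798
turn [-0.    -0.001  0.001] then shift cm [ 0.02 -0.1  17.04] t 36.2 yaw 1.7912
```

```bash
python3 -m inch '[[0.1,-0.2,3,0,0,0,0.1],[0,0,4,0,0,0,0.1],[0,0,4,0,0,0,0.1],[0,0,3,0,0,0,0.1],[0,0,1.6,0,0,0,0.1],[0,0,1.1,0,0,0,0.1],[0,0,0.2,0,0,0,0.1],[0,0,0,0,0,0,0.1],[0,0,0,0,0,0,0.1]]' 50
python3 -m inch '[[0,0,0,0,0,0,1],[0,0,0,0,0,0,1],[0,0,0,0,0,0,1],[0,0,0,0,0,0,1],[0,0,0,0,0,0,1]]' 50
python3 -m inch '[[0,0,-1,0,0,0,1],[0,0,-3,0,0,0,1],[0,0,-4,0,0,0,1],[0,0,-4,0,0,0,1],[0,0,-2,0,0,0,1],[0,0,0,0,0,0,1]]' 50
python3 -c "
from h import *
to(.535,.2237,.16,.03)"
```

```text
clock: 36.92
eef_pos: [0.4428, -0.1835, 0.0255]
eef_rot: [1.962, 2.453, 0.0]
contact_force: [-0.2, -0.3, 0.5]
opening: 0.0427
grip_force: 0.0
clock: 37.33
eef_pos: [0.4423, -0.1842, 0.0255]
eef_rot: [1.964, 2.451, 0.0]
contact_force: [-0.6, 1.2, 5.2]
opening: 0.0167
grip_force: 50.0
clock: 37.83
eef_pos: [0.4434, -0.1848, 0.1699]
eef_rot: [1.96, 2.446, 0.002]
contact_force: [0.3, -0.4, -0.9]
opening: 0.0168
grip_force: 50.0
turn [ 9.000e-03 -1.000e-03  1.761e+00] then shift cm [ 10.38 -40.56   0.99] t 37.8 yaw 1.7905
```

```bash
python3 -m inch '[[0,0,0,0,0,0.1174,1],[0,0,0,0,0,0.1174,1],[0,0,0,0,0,0.1174,1],[0,0,0,0,0,0.1174,1],[0,0,0,0,0,0.1174,1],[0,0,0,0,0,0.1174,1],[0,0,0,0,0,0.1174,1],[0,0,0,0,0,0.1174,1],[0,0,0,0,0,0.1174,1],[0,0,0,0,0,0.1174,1],[0,0,0,0,0,0.1174,1],[0,0,0,0,0,0.1174,1],[0,0,0,0,0,0.1174,1],[0,0,0,0,0,0.1174,1],[0,0,0,0,0,0.1174,1],[0,0,0,0,0,0,1]]' 60
python3 -m inch '[[2,-3.5,0,0,0,0,1],[2,-3.5,0,0,0,0,1],[2,-3.5,0,0,0,0,1],[2,-3.5,0,0,0,0,1],[2.4,-3.5,0,0,0,0,1],[0,-3.5,0,0,0,0,1],[0,-3.5,0,0,0,0,1],[0,-3.5,0,0,0,0,1],[0,-3.5,0,0,0,0,1],[0,-3.5,0,0,0,0,1],[0,-3.5,0,0,0,0,1],[0,-2,0,0,0,0,1],[0,0,0,0,0,0,1],[0,0,0,0,0,0,1]]' 60
python3 - <<'E'
from h import *
print(np.round(state()["joint_pos"],2))
to(.535,.2235,.09,.03)
c=grab("wrist","w13")
grips(c,.48,.6,-.04,.17,z=.0545)
E
```

```text
clock: 39.17
eef_pos: [0.4418, -0.184, 0.1647]
eef_rot: [-3.141, -0.038, 0.001]
contact_force: [0.3, -0.2, -0.8]
opening: 0.017
grip_force: 60.0
clock: 40.33
eef_pos: [0.5332, 0.2237, 0.1646]
eef_rot: [3.141, 0.055, -0.002]
contact_force: [0.9, -0.2, -0.9]
opening: 0.0166
grip_force: 60.0
[ 0.28  0.5   1.75 -0.    0.89  1.82]
turn [0.    0.001 0.005] then shift cm [0.18 0.03 7.46] t 40.3 yaw 0.0348
blob xy 0.5801 0.021 size mm [42.1 13.5] axis yaw mod pi 1.485
blob xy 0.5782 0.0933 size mm [28.2 13.5] axis yaw mod pi 1.449
blob xy 0.5755 0.1625 size mm [17. 15.] axis yaw mod pi 0.0
blob xy 0.5457 0.004 size mm [39.4 26.4] axis yaw mod pi 0.03
blob xy 0.5421 0.079 size mm [39.2 21.7] axis yaw mod pi 0.023
blob xy 0.5409 0.1518 size mm [39.8 19.1] axis yaw mod pi 0.034
blob xy 0.4976 0.0014 size mm [89.1 37.3] axis yaw mod pi 1.291
blob xy 0.5103 0.0922 size mm [38. 14.] axis yaw mod pi 0.939
blob xy 0.5013 0.1445 size mm [51.  41.5] axis yaw mod pi 1.571
```

```bash
python3 -m inch '[[0.15,0.08,3,0,0,0.004,1],[0,0,3,0,0,0,1],[0,0,1.5,0,0,0,1],[0,0,0,0,0,0,1],[0,0,0.4,0,0,0,1],[0,0,0.4,0,0,0,1],[0,0,0.3,0,0,0,1],[0,0,0,0,0,0,1]]' 60
python3 -m inch '[[0,0,0.3,0,0,0,1],[0,0,0.3,0,0,0,1],[0,0,0.3,0,0,0,1],[0,0,0.3,0,0,0,1],[0,0,0,0,0,0,1]]' 60
python3 -m inch '[[0,0,0.2,0,0,0,1],[0,0,0.2,0,0,0,1],[0,0,0,0,0,0,1]]' 60
python3 -m inch '[[0,0,0.2,0,0,0,1],[0,0,0.1,0,0,0,1],[0,0,0,0,0,0,1]]' 60
```

```text
clock: 41.05
eef_pos: [0.5355, 0.2221, 0.0794]
eef_rot: [-3.141, -0.04, -0.001]
contact_force: [-0.7, 0.8, -1.5]
opening: 0.0162
grip_force: 60.0
clock: 41.47
eef_pos: [0.5352, 0.2221, 0.0665]
eef_rot: [3.141, 0.04, -0.001]
contact_force: [0.4, -2.7, -3.0]
opening: 0.0166
grip_force: 60.0
clock: 41.72
eef_pos: [0.5351, 0.2223, 0.0625]
eef_rot: [3.141, 0.04, -0.001]
contact_force: [0.7, -1.5, -3.3]
opening: 0.0161
grip_force: 60.0
clock: 41.97
eef_pos: [0.5354, 0.2226, 0.0609]
eef_rot: [-3.141, -0.04, -0.001]
contact_force: [-2.8, -1.5, 8.9]
opening: 0.0164
grip_force: 60.0
```

```bash
python3 -m inch '[[0,0,0.2,0,0,0,1],[0,0,0,0,0,0,1]]' 60
python3 -m inch '[[0,0,-0.35,0,0,0,1],[0,0,0,0,0,0,1],[0,0,0,0,0,0,0.1],[0,0,0,0,0,0,0.1],[0,0,0,0,0,0,0.1],[0,0,-1,0,0,0,0.1],[0,0,-4,0,0,0,0.1],[0,0,-4,0,0,0,0.1],[0,0,-4,0,0,0,0.1],[0,0,-4,0,0,0,0.1],[0,0,0,0,0,0,0.1],[0,0,0,0,0,0,0.1]]' 20
python3 - <<'E'
from h import *
c=grab("wrist","w14");grips(c,.50,.58,-.03,.26,z=.0545)
c=grab("top","t3");print("top seats");grips(c,.5,.58,-.04,.27,z=.0545);print("mat");grips(c,.36,.70,-.28,-.05,thr=60);print("tray");grips(c,.42,.6,-.47,-.3,z=.02,thr=60)
to(.47,.375,.23,.03)
E
```

```text
clock: 42.13
eef_pos: [0.5354, 0.2226, 0.0607]
eef_rot: [-3.141, -0.04, -0.002]
contact_force: [-8.1, -3.9, 31.0]
opening: 0.0165
grip_force: 60.0
clock: 43.13
eef_pos: [0.5358, 0.2226, 0.2343]
eef_rot: [-3.14, -0.04, -0.008]
contact_force: [0.4, -0.7, -1.5]
opening: 0.0427
grip_force: 0.0
blob xy 0.5587 0.1633 size mm [42.5 15.5] axis yaw mod pi 0.0
blob xy 0.5762 0.0198 size mm [ 7.5 31.5] axis yaw mod pi 1.571
blob xy 0.5397 0.2269 size mm [78.3 25.4] axis yaw mod pi 0.029
blob xy 0.5455 0.0036 size mm [39.  22.9] axis yaw mod pi 0.053
blob xy 0.5417 0.0782 size mm [38.2 20. ] axis yaw mod pi 0.025
blob xy 0.5406 0.151 size mm [38.2 17.3] axis yaw mod pi 0.029
blob xy 0.5121 0.0182 size mm [38.3 15.5] axis yaw mod pi 1.222
blob xy 0.5101 0.0916 size mm [31. 14.] axis yaw mod pi 0.885
top seats
blob xy 0.5403 0.221 size mm [98.  79.5] axis yaw mod pi 1.571
blob xy 0.5405 0.1494 size mm [79.9 27.5] axis yaw mod pi 0.028
blob xy 0.5325 -0.0005 size mm [64. 26.] axis yaw mod pi 0.0
blob xy 0.5395 0.073 size mm [42. 21.] axis yaw mod pi 0.0
mat
tray
blob xy 0.5102 -0.4468 size mm [  8.2 180.8] axis yaw mod pi 3.053
blob xy 0.504 -0.3421 size mm [20.8 41.4] axis yaw mod pi 3.049
blob xy 0.4996 -0.401 size mm [21.5 41.4] axis yaw mod pi 3.08
turn [ 0.     0.001 -0.005] then shift cm [ -6.02 -15.46   0.11] t 43.2 yaw 0.0255
```

Mat is empty, all four clips are filled, and both used handpieces are in the tray. Now the lever.

```bash
python3 -m inch '[[-1.5,-3,0,0,0,0,1],[-1.5,-3,0,0,0,0,1],[-1.5,-3,0,0,0,0,1],[-1.5,-3,0,0,0,0,1],[-1.5,-3,0,0,0,0,1],[0,-0.5,0,0,0,0,1],[0,0,0,0,0,0,1],[0,0,0,0,0,0,1],[0,0,0,0,0,0,1]]' 20
python3 -c "
from h import *
to(.455,.375,.115,.03)"
```

```text
clock: 43.98
eef_pos: [0.4568, 0.3744, 0.2308]
eef_rot: [3.14, 0.039, -0.002]
contact_force: [-0.2, 0.3, 0.3]
opening: 0.0005
grip_force: 0.0
turn [ 0.001  0.001 -0.005] then shift cm [-0.17 -0.07 11.58] t 44.0 yaw 0.0246
```

```bash
python3 -m inch '[[-0.2,0,3,0,0,0,1],[0,0,3,0,0,0,1],[0,0,3,0,0,0,1],[0,0,2.5,0,0,0,1],[0,0,0,0,0,0,1],[0,0,0,0,0,0,1]]' 20
python3 -m inch '[[1,0,0,0,0,0,1],[1,0,0,0,0,0,1],[1,0,0,0,0,0,1],[1,0,0,0,0,0,1],[1,0,0,0,0,0,1],[1,0,0,0,0,0,1],[1,0,0,0,0,0,1],[1,0,0,0,0,0,1],[0,0,0,0,0,0,1]]' 20
python3 -m inch '[[0.5,0,0,0,0,0,1],[0.4,0,0,0,0,0,1],[0,0,0,0,0,0,1]]' 20
```

```text
clock: 44.48
eef_pos: [0.4548, 0.3742, 0.116]
eef_rot: [3.14, 0.038, -0.003]
contact_force: [0.2, -0.0, 0.6]
opening: 0.0007
grip_force: 0.0
clock: 45.23
eef_pos: [0.5363, 0.3772, 0.1163]
eef_rot: [-3.141, -0.039, -0.001]
contact_force: [-0.7, -0.9, 0.3]
opening: 0.0003
grip_force: 0.0
clock: 45.48
eef_pos: [0.5423, 0.3776, 0.1162]
eef_rot: [3.14, 0.04, -0.006]
contact_force: [-6.3, -0.6, 2.2]
opening: 0.0008
grip_force: 3.2
```

```bash
python3 -m inch '[[0.4,0,0,0,0,0,1],[0,0,0,0,0,0,1],[0,0,0,0,0,0,1]]' 20
python3 -m inch '[[-1,0,0,0,0,0,1],[-2,0,0,0,0,0,1],[-2,0,0,0,0,0,1],[-2,0,-1,0,0,0,1],[0,0,-4,0,0,0,1],[0,0,-4,0,0,0,1],[0,0,-4,0,0,0,1],[0,0,-2,0,0,0,1],[0,0,0,0,0,0,1],[0,0,0,0,0,0,1]]' 20
python3 - <<'E'
from h import *
# lever ball check in scene + top: compare with starting image
for n,z in(("top",.113),("scene",.113)):
    c0=load(n);c=grab(n,n+"_end")
    for P,l in(((.5675,.375,z),"on"),((.5005,.375,z),"off")):
        u=w2px(c,[P])[0].round().astype(int);a=c0["pixels"][u[1]-4:u[1]+5,u[0]-4:u[0]+5].astype(int);b=c["pixels"][u[1]-4:u[1]+5,u[0]-4:u[0]+5].astype(int)
        print(n,l,u,"start/end mean",a.mean().round(),b.mean().round(),"absdiff",abs(a-b).mean().round(1))
    for nm,p in (("bottles",[(.7156,.0537,.05),(.7711,-.0345,.05),(.7642,-.1087,.05)]),):
        for q in w2px(c,p).round().astype(int): print(nm,abs(c0["pixels"][q[1]-8:q[1]+9,q[0]-8:q[0]+9].astype(int)-c["pixels"][q[1]-8:q[1]+9,q[0]-8:q[0]+9]).mean().round(1))
E
```

```text
clock: 45.73
eef_pos: [0.543, 0.3776, 0.1161]
eef_rot: [3.139, 0.041, -0.015]
contact_force: [-22.5, -0.5, 7.7]
opening: 0.0006
grip_force: 11.0
clock: 46.57
eef_pos: [0.4775, 0.3761, 0.2676]
eef_rot: [-3.14, -0.04, -0.004]
contact_force: [-0.3, -0.0, -1.5]
opening: 0.0002
grip_force: 0.0
top on [135 217] start/end mean 103.0 72.0 absdiff 33.5
top off [134 242] start/end mean 122.0 30.0 absdiff 92.9
bottles 3.1
bottles 3.5
bottles 3.6
scene on [400 163] start/end mean 105.0 83.0 absdiff 22.0
scene off [382 154] start/end mean 144.0 125.0 absdiff 18.9
bottles 4.3
bottles 4.1
bottles 4.1
```

```bash
python3 -c "
from plant import *
print(finish_job())"
```

```text
the job is handed in; nothing more can be done
None
```

The job is handed in at about 47 s on the clock: dryer off, both needle handpieces in the tray, all three washed ones pushed home nose to the gutter, the bare docked one left in its clip, the lever fully back on and no bottle moved. The last two seatings and the final lever position were checked by force, TCP position and image code only, as my picture views were used up.

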